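# Lid the specimen pot and read its tag

## Robot

A 6-joint arm with a two-finger parallel gripper is mounted at the origin on the work surface. World frame = base frame: x ahead of the robot, y to its left, z up, the work surface at z = 0. Lengths are in m, angles in degrees, forces in N, time in s.
With the tool pointing down it reaches from about 0.3 to 0.95 m from the base axis. Payload 3.1 kg.
Tool frame: the origin (TCP) lies between the finger pads; the fingertips stand 17 mm ahead of it and the grasp point (between the pads) lies 2 mm behind it; z points along the fingers, y is the line along which they close (so a half turn about z gives the same grasp; the last joint's range is limited). The gripper opens to 85 mm and grips with 20 to 120 N. Pads are 22 mm wide; open, the fingers measure 114 mm over their backs; the gripper's body (76 mm by 85 mm) begins 54 mm behind the grasp point. The pads swing forward as they close: fully open they stand 13 mm farther back than shut.
Start: joints at [-69.712, 17.653, 93.61, -0, 68.738, -3.994], TCP at [0.257, -0.57, 0.248] pointing down, gripper open.
Joint ranges: [-175.34, 175.34], [-45.06, 112.39], [2.9, 150.54], [-68.45, 248.45], [3.09, 151.38], [-168.51, 168.51]. Speed limits (degrees/s): [159.86, 159.86, 180, 180, 180, 180].

## Interface

Orientations are given as [roll, pitch, yaw] about the fixed x, y, z axes, in that order (R = Rz(yaw) Ry(pitch) Rx(roll)).
In Python, from cell import r gives the robot as it stands. The module is installed in compiled form; this text tells all that it offers.
- The arm moves only by the shell command python3 -m creep 'ROWS'. ROWS is a JSON object of lists of equal length, an entry for each row: "linear": the shift along the tool's x, y, z in cm, a list of three; "turn": the turn about the tool's z in rad; "hand": the closure, from 0 (fully open) to 1 (shut). In form: {"linear": [[dx, dy, dz], ...], "turn": [turn, ...], "hand": [hand, ...]}. A call has 1 to 5 rows; each row is the pose to reach, as a shift and turn from the pose commanded when the call began, along the tool's axes at that moment; what a row does not reach only later rows make up. A row lasts 1/10 s, in which the tool goes at most 50 mm and 8.59 degrees, less where a joint would pass 70% of its speed; a pose out of reach is approached as far as the arm can. A call with a gripper value outside its range is refused whole. The fingers move at their own pace and stop on an object; the grip force is fixed at half the most. Time passes only in rows, so rows that repeat a pose let the fingers close. It gives the time, the measured TCP pose, the force, the opening and the grip force at its end, in the units of the state.
- r.observe(): the state, without advancing time (a new reading comes with each control period).
- r.camera(name): name is "side" or "top" or "wrist"; returns (picture, depth): 384x512x3 uint8, red, green, blue; 384x512 float32, m along the optical axis (not along the pixel's ray), 0 where there is no reading.
- r.calibration(name): a dict with "K" (3x3 intrinsics, pixels), "R" (3x3) and "t" (3): a world point X has camera coordinates R X + t. Camera axes: x right, y down, z forward; pixel columns grow to the right and rows downward; lengths in m; the calibration is good to about 2 mm. The wrist camera is an equidistant fisheye: a pixel r from the principal point sees the ray r / f radians off the axis. A picture is of the moment at which its call begins: read the wrist's pose just before it. calibration takes no time and is no camera call; for the wrist camera it gives the pose at the moment of the call.
- r.hand_in(): hands the job in; it is judged then, once.
The state is a dict: "clock": time; "joint_pos": joint angles; "qvel": joint speeds; "effort": joint torques, N m; "eef_pos": TCP position; "tcp_rot": TCP orientation; "wrist_force": force on the tool from outside, world axes, zero at the start; "ft_torque": the same for the moment, N m; "finger_gap": finger opening in m; "gripper_force": force on a finger pad.
Only numpy, scipy, OpenCV 4.12 (cv2) and the standard library are available. Lean on these libraries where they do the work, as an engineer would, in place of code of your own. Each camera call takes 0.05 s, during which the arm holds its last target. There are 200 camera calls.

## Task

Close the yellow-banded specimen pot with its matching yellow lid, seated level and fully home, and let go of it; then take the orange tag reader out of its sloping stand, set its sprung brass tip gently on the steel tag on the yellow lid with the reader upright, and press until the tip is about half-way in. The job finishes while you are still holding the reader there, steady and with that light push: do not put it down. Leave the blue pot, the blue lid, the closed green pot, the forceps and the stack of cassettes alone.

Things in the scene. Friction and masses are not known exactly. Their poses are not given: they have to be found in the camera images.
- yellow_pot: The open specimen pot whose upper 20 mm is yellow (white below), loose, standing upright on the 12 mm thick white cutting board; an orange tissue cassette lies on its floor. Round, 54 mm outside diameter, 48 mm inside, 65 mm tall, 160 g. Origin: centre of its underside; z up.
- yellow_pot_rim (a point): Centre of the yellow pot's mouth, level with its rim, 65 mm above the pot's origin.
- yellow_lid: Yellow lid, loose, right way up on the board, 30 g. Disc 56 mm across and 12 mm thick (grip its edge) over a plug 42 mm across, 10 mm deep, chamfered; 22 mm tall. Origin: centre of the plug's underside, z up; the disc spans 10 to 22 mm above it. Fully home, the disc lies on the pot's rim and the lid's origin is 55 mm above the pot's origin; the plug has 3 mm of play all round.
- yellow_lid_tag (a point): Centre of the steel tag, a 16 mm disc with a thin black surround, flush in the top of the yellow lid, 12 mm off the lid's centre along the lid's x axis and 22 mm above the lid's origin.
- wand: Loose tag reader, 92 g, round about z, which points from tip to handle end. Origin: lower end of its grey barrel. Barrel 16 mm thick from 0 to 60 mm, black collar 32 mm thick to 64 mm, orange handle 22 mm thick to 125 mm (grip here). Starts in the stand, collar on the sleeve's mouth, leaning 20 degrees with its handle to the stand's -x; draw it out 75 mm along its axis.
- wand_point (a point): The rounded end (radius 4 mm) of the brass tip, on the reader's axis, 14 mm below the reader's origin when the tip is out; it moves in with the tip.
- wand_tip (a joint): How far the sprung tip is pushed in along the reader's axis, in m: 0 is fully out, 0.010 fully in (stop). Pushing starts at 0.7 N and rises 0.35 N per mm to 4.2 N at the stop.
- stand: Fixed stand of the reader, on either side of the board. Dark steel base 80 x 70 mm, 12 mm thick, with a grey sleeve (26 mm outside, 19 mm inside) leaning 20 degrees to the stand's -x; the centre of its mouth is 95 mm above the table, 5 mm to -x of the origin. Origin: on the table, z up.
- blue_pot: Like the yellow pot, but blue and empty; loose, on the board. Leave it alone.
- blue_lid: Like the yellow lid, but blue; loose, on the board. Leave it alone.
- green_pot: A closed pot with green band and green lid, 56 mm in diameter, 77 mm tall, loose on the table, on the side of the board opposite the stand. Leave it alone.
- forceps: Steel forceps, 150 mm long, 8 mm high, lying on the table beyond the board. Leave them alone.
- cassettes: A stack of flat tissue cassettes, 41 x 28 mm and 29 mm tall, on the table to the right. Leave it alone.
There are look-alikes about, which are no part of the job. What is meant by the wand is not turquoise, and is the smaller of those in its own colour.

How it is judged:
By the outcome, as a careful person would: the job done as asked, in the order asked, and still so for the second after the job is handed in, while the arm keeps its last pose, push and grip.
It also fails if it takes over 53 s, if anything falls off the work surface, if the arm or the gripper's body presses on something with over 40 N, if the wrist force passes 120 N, or if a joint passes its speed limit or range.

## Working session

There is one attempt and no reset: what is moved stays moved. The work goes in short steps, Python scripts to look and compute and a shell command to move; the robot and the scene stay as the last step left them, time stands still between calls to the robot, and variables do not carry over. Pictures are saved under pics/ and viewed, at most 12 in all, crops included, and the job is handed in when it is done.

```bash
mkdir -p pics; cat > h.py <<'E'
import numpy as np, cv2
from cell import r
from scipy.spatial.transform import Rotation as Ro
def snap(n,f):
    c=r.calibration(n); p,d=r.camera(n)
    cv2.imwrite(f'pics/{f}.png',p[:,:,::-1]); np.savez(f'pics/{f}.npz',p=p,d=d,**{k:np.array(c[k]) for k in('K','R','t')})
def world(f,u,v,z=None,fish=False):
    q=np.load(f'pics/{f}.npz');K,R,t=q['K'],q['R'],q['t']
    x=(u-K[0,2])/K[0,0];y=(v-K[1,2])/K[1,1]
    if fish:
        a=np.hypot(x,y);s=np.tan(a)/a if a>0 else 1;x*=s;y*=s
    ray=R.T@np.array([x,y,1]);o=-R.T@t
    k=q['d'][int(round(v)),int(round(u))] if z is None else (z-o[2])/ray[2]
    return o+k*ray
E
python3 - <<'E'
from h import *
snap('top','top0');snap('side','side0')
a=cv2.imread('pics/top0.png');b=cv2.imread('pics/side0.png')
print(a.shape,r.observe())
for n in('top','side'):print(r.calibration(n))
E
```

```text
(384, 512, 3) {'clock': 0.1, 'joint_pos': array([-6.97104457e+01,  1.77023298e+01,  9.36816144e+01, -1.45080592e-03,
        6.87382309e+01, -3.99463549e+00]), 'qvel': array([-0.08883333, -0.04523794, -0.16579261, -0.07669534,  0.0159283 ,
       -0.07764238]), 'effort': array([-9.88177599e-04, -4.16408122e+01, -2.77644414e+01, -1.52269727e-04,
        4.00611752e-03, -1.27828901e-05]), 'eef_pos': array([ 0.25674932, -0.5690478 ,  0.24713639]), 'tcp_rot': array([-1.79878028e+02, -7.16343872e-03,  2.42847097e+01]), 'wrist_force': array([-0.67594356,  0.16584193,  0.70735537]), 'ft_torque': array([ 0.07388031,  0.01790691, -0.01586956]), 'gripper_force': 0.0, 'finger_gap': 0.08507744545701228}
{'K': array([[464.97920289,   0.        , 248.69859295],
       [  0.        , 464.97920289, 181.6651887 ],
       [  0.        ,   0.        ,   1.        ]]), 'R': array([[ 0.00738161, -0.99978458, -0.01939851],
       [-0.99873174, -0.00640489, -0.04993877],
       [ 0.04980376,  0.01974253, -0.99856388]]), 't': array([0.0156326 , 0.49465402, 1.30453092])}
{'K': array([[408.75578673,   0.        , 259.05179267],
       [  0.        , 408.75578673, 191.711079  ],
       [  0.        ,   0.        ,   1.        ]]), 'R': array([[-0.79138826, -0.61103492, -0.01846473],
       [-0.44937396,  0.60195827, -0.66008279],
       [ 0.41444863, -0.5140842 , -0.75096589]]), 't': array([0.40176974, 0.25787977, 1.12524689])}
```

View pics/top0.png

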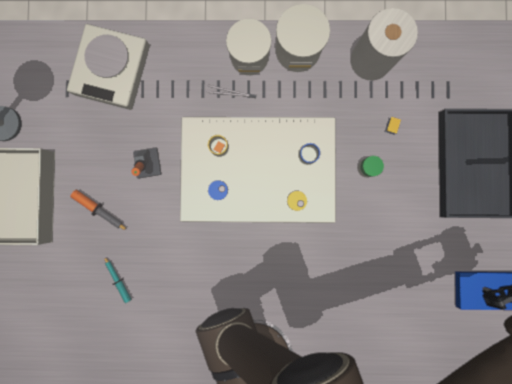

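View pics/side0.png

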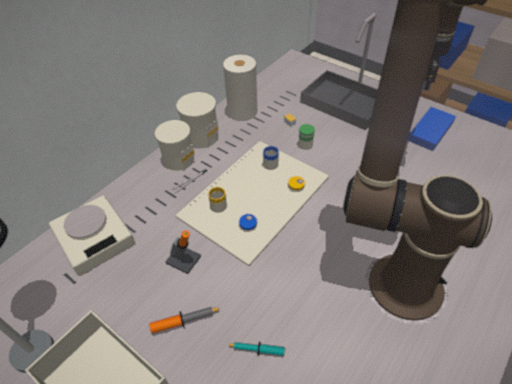

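The top view shows the yellow lid at about (297,201), its tag near (300,204), the yellow pot at (219,146) with the cassette inside, and the stand and reader at (147,163). The side view agrees: pot (217,197), lid (297,183), reader (184,240). The larger orange reader and the turquoise one lying on the table are the decoys.

```bash
python3 - <<'E'
from h import *
a=cv2.imread('pics/top0.png');b=cv2.imread('pics/side0.png')
c=lambda i,x,y,w:cv2.resize(i[y:y+w,x:x+w],(390,290) if 0 else (290,290),interpolation=cv2.INTER_CUBIC)
o=np.vstack([np.hstack([c(a,282,186,29),c(a,205,131,29)]),np.hstack([c(a,120,138,58),c(b,155,220,58)])])
cv2.imwrite('pics/crop.png',o)
for n,u,v,z in[('lid',297,201,.034),('pot',219,146,.077),('blid',218,190,.034),('bpot',309,154,.077),('stand',147,163,.012)]:
    print(n,world('top0',u,v,z).round(4),world('top0',u,v).round(4))
E
```

```text
lid [ 0.4406 -0.1158  0.034 ] [ 0.4406 -0.1158  0.0341]
pot [0.5875 0.0989 0.077 ] [0.5948 0.1038 0.0196]
blid [0.4697 0.104  0.034 ] [0.4696 0.1039 0.0355]
bpot [ 0.567  -0.1442  0.077 ] [ 0.5731 -0.1503  0.0214]
stand [0.546  0.3095 0.012 ] [0.5455 0.3082 0.0175]
```

View pics/crop.png

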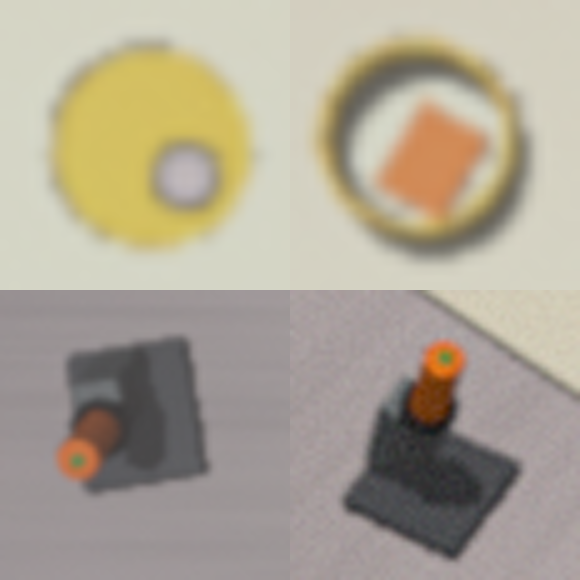

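```bash
python3 - <<'E'
from h import *
P=lambda u,v,z:world('top0',u,v,z)
lid=P(296.6,200.2,.034);tag=P(300.1,203.0,.034);pot=P(217.5,144.4,.077)
print('lid',lid,'tag off',(tag-lid)*1e3,np.degrees(np.arctan2(*(tag-lid)[1::-1])));print('pot',pot)
f=lambda x,y:(120+(x+.5)/5-.5,138+(y+.5)/5-.5)
c=[P(*f(*q),.012)for q in[(68,65),(187,48),(208,180),(90,202)]]
o=np.mean(c,0);print('stand',o,[np.linalg.norm(c[i]-c[i-1]) for i in range(4)])
d=(c[1]+c[0]-c[2]-c[3]);d/=np.linalg.norm(d);print('xaxis',d,np.degrees(np.arctan2(d[1],d[0])))
h=P(*f(78,169),.156);m=o-.005*d;print('handle end',h,'pred',m-d*.065*np.sin(np.radians(20)),'mouth',m)
# side view: handle end, lid, pot
g=lambda x,y:(155+(x+.5)/5-.5,220+(y+.5)/5-.5)
print('side end',world('side0',*g(444-290,360-290),.156))
E
```

```text
lid [ 0.44281628 -0.11471468  0.034     ] tag off [-7.69151496 -9.70822164  0.        ] -128.38866479959518
pot [0.59181252 0.10301449 0.077     ]
stand [0.54790853 0.30882041 0.012     ] [np.float64(0.0795890040027622), np.float64(0.0688454314368252), np.float64(0.0766194145598323), np.float64(0.0684964902447044)]
xaxis [0.98442954 0.17577966 0.        ] 10.124032555001818
handle end [0.51161782 0.30453992 0.156     ] pred [0.52110122 0.3040337  0.012     ] mouth [0.54298638 0.30794152 0.012     ]
side end [0.5106798  0.30486609 0.156     ]
```

The lid, tag and pot measurements are consistent: the tag is 12.4 mm off the lid's centre. The tool can't be tilted, so I'll grip the reader across its lean and pivot it upright at the sleeve mouth. That needs a tool yaw of about 10°.

```bash
cat >> h.py <<'E'
def go(x,y,z,yaw=None):
    s=r.observe();R=Ro.from_euler('xyz',s['tcp_rot'],degrees=True)
    d=R.inv().apply(np.array([x,y,z])-s['eef_pos'])*100
    print('now',s['eef_pos'].round(4),s['tcp_rot'].round(2),'F',s['wrist_force'].round(2),'gap',round(s['finger_gap'],4),'t',round(s['clock'],2))
    print('rows cm',d.round(2),'turn',None if yaw is None else round(np.radians(s['tcp_rot'][2]-yaw),3))
E
python3 -c "
from h import *
go(.443,-.115,.13,10.1)"
```

```text
now [ 0.2567 -0.569   0.2471] [-1.7988e+02 -1.0000e-02  2.4280e+01] F [-0.68  0.17  0.71] gap 0.0851 t 0.1
rows cm [ 35.65 -33.7   11.79] turn 0.248
```

```bash
python3 -m creep '{"linear":[[35.65,-33.7,11.8],[35.65,-33.7,11.8],[35.65,-33.7,11.8],[35.65,-33.7,11.8],[35.65,-33.7,11.8]],"turn":[0.248,0.248,0.248,0.248,0.248],"hand":[0,0,0,0,0]}'; python3 -c "
from h import *
go(.443,-.115,.13,10.1)"
```

```text
clock: 0.6
eef_pos: [0.3494, -0.3428, 0.189]
tcp_rot: [-180.0, 0.0, 10.0]
wrist_force: [0.4, 0.1, -0.2]
finger_gap: 0.0852
gripper_force: 0.0
now [ 0.3494 -0.3428  0.189 ] [-179.97    0.     10.03] F [ 0.42  0.06 -0.25] gap 0.0852 t 0.6
rows cm [ 13.18 -20.8    5.91] turn -0.001
```

```bash
python3 -m creep '{"linear":[[13.2,-20.8,5.9],[13.2,-20.8,5.9],[13.2,-20.8,5.9],[13.2,-20.8,5.9],[13.2,-20.8,5.9]],"turn":[0,0,0,0,0],"hand":[0,0,0,0,0]}';  python3 -m creep '{"linear":[[0,0,0],[0,0,0]],"turn":[0,0],"hand":[0,0]}'; python3 -c "
from h import *
go(.443,-.115,.05,10.1)
snap('wrist','w1')
c=r.calibration('wrist');print(c['K'],-c['R'].T@c['t'])"
```

```text
clock: 1.1
eef_pos: [0.4419, -0.1181, 0.1311]
tcp_rot: [180.0, -0.0, 10.1]
wrist_force: [1.8, -0.8, -0.6]
finger_gap: 0.0854
gripper_force: 0.0
clock: 1.3
eef_pos: [0.4414, -0.1187, 0.131]
tcp_rot: [-180.0, 0.1, 10.3]
wrist_force: [-0.2, -1.0, 0.2]
finger_gap: 0.0855
gripper_force: 0.0
now [ 0.4414 -0.1187  0.131 ] [-1.7998e+02  9.0000e-02  1.0290e+01] F [-0.23 -1.03  0.18] gap 0.0855 t 1.3
rows cm [ 0.24 -0.33  8.1 ] turn 0.003
[[297.31863964   0.         253.91813487]
 [  0.         297.31863964 190.61521446]
 [  0.           0.           1.        ]] [ 0.50937179 -0.10717785  0.25778142]
```

View pics/w1.png

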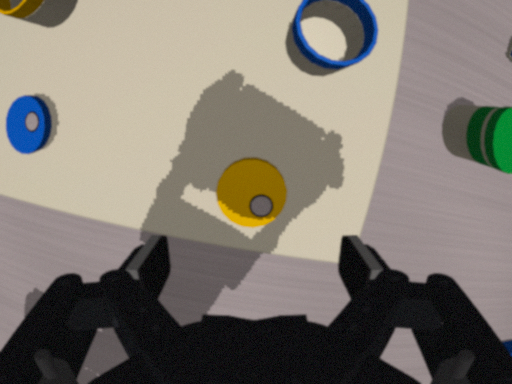

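The wrist view shows the lid centred at (251.5,192), the tag at (261,206), and the pads either side with open space around them.

```bash
python3 -c "
from h import *
l=world('w1',251.5,192,.034,True);t=world('w1',261,206,.034,True);print(l,(t-l)*1e3)
go(*l[:2],.05,10.1)"
```

```text
[ 0.44648273 -0.11512791  0.034     ] [-10.01365408  -9.42583648   0.        ]
now [ 0.4415 -0.1199  0.1314] [1.7999e+02 4.0000e-02 1.0160e+01] F [-0.58  0.33 -0.24] gap 0.0857 t 1.35
rows cm [ 0.58 -0.38  8.14] turn 0.001
```

```bash
python3 -m creep '{"linear":[[0.4,-0.4,5],[0.4,-0.4,8.1],[0.4,-0.4,9.8],[0.4,-0.4,10.2],[0.4,-0.4,10.2]],"turn":[0,0,0,0,0],"hand":[0,0,0,0,0]}';  python3 -m creep '{"linear":[[0,0,0],[0,0,0],[0,0,0]],"turn":[0,0,0],"hand":[0.2,0.2,0.2]}'; python3 -c "
from h import *
go(.4445,-.115,.028,10.1)"
```

```text
clock: 1.85
eef_pos: [0.4446, -0.1167, 0.0295]
tcp_rot: [-180.0, 0.0, 9.9]
wrist_force: [-0.7, 0.3, 0.6]
finger_gap: 0.0853
gripper_force: 0.0
clock: 2.15
eef_pos: [0.4459, -0.1159, 0.0307]
tcp_rot: [179.9, -0.1, 10.1]
wrist_force: [0.6, 0.7, -0.7]
finger_gap: 0.0685
gripper_force: 0.0
now [ 0.4459 -0.1159  0.0307] [ 1.7993e+02 -1.2000e-01  1.0060e+01] F [ 0.64  0.71 -0.68] gap 0.0685 t 2.15
rows cm [-0.13 -0.11  0.27] turn -0.001
```

Now I'll lower 2 mm, close, and lift slightly to check the grip.

```bash
python3 -m creep '{"linear":[[0,0,0.2],[0,0,0.2],[0,0,0.2],[0,0,0.2],[0,0,0.2]],"turn":[0,0,0,0,0],"hand":[0.2,0.6,0.6,0.6,0.6]}';  python3 -m creep '{"linear":[[0,0,-2],[0,0,-6],[0,0,-9],[0,0,-9],[0,0,-9]],"turn":[0,0,0,0,0],"hand":[0.6,0.6,0.6,0.6,0.6]}'; python3 -c "
from h import *
go(.5918,.103,.13,10.1)"
```

```text
clock: 2.65
eef_pos: [0.4452, -0.1153, 0.0283]
tcp_rot: [180.0, -0.0, 10.1]
wrist_force: [-1.1, 0.9, 5.8]
finger_gap: 0.0538
gripper_force: 61.9
clock: 3.15
eef_pos: [0.4453, -0.1154, 0.1182]
tcp_rot: [180.0, -0.1, 10.1]
wrist_force: [-0.4, 0.1, -0.2]
finger_gap: 0.0537
gripper_force: 63.2
now [ 0.4453 -0.1154  0.1182] [ 1.7995e+02 -8.0000e-02  1.0090e+01] F [-0.4   0.15 -0.19] gap 0.0537 t 3.15
rows cm [ 18.25 -18.93  -1.17] turn -0.0
```

```bash
python3 -m creep '{"linear":[[18.25,-18.9,-1.7],[18.25,-18.9,-1.7],[18.25,-18.9,-1.7],[18.25,-18.9,-1.7],[18.25,-18.9,-1.7]],"turn":[0,0,0,0,0],"hand":[0.6,0.6,0.6,0.6,0.6]}';  python3 -m creep '{"linear":[[0,0,0],[0,0,0],[0,0,0]],"turn":[0,0,0],"hand":[0.6,0.6,0.6]}'; python3 -c "
from h import *
go(.5918,.103,.09,10.1)
snap('wrist','w2');snap('top','top2');snap('side','side2')
b=cv2.imread('pics/side2.png')[150:230,160:280]
a=cv2.imread('pics/wrist.png') if 0 else cv2.imread('pics/w2.png')
t=cv2.imread('pics/top2.png')[110:190,180:300]
o=np.hstack([np.vstack([cv2.resize(b,(360,240)),cv2.resize(t,(360,240))]),cv2.resize(a[100:340,150:350],(400,480))])
cv2.imwrite('pics/c2.png',o)"
```

```text
clock: 3.65
eef_pos: [0.5832, 0.0933, 0.1312]
tcp_rot: [-180.0, 0.3, 10.1]
wrist_force: [0.5, -0.4, -0.2]
finger_gap: 0.054
gripper_force: 63.2
clock: 3.95
eef_pos: [0.582, 0.091, 0.1315]
tcp_rot: [-180.0, 0.3, 10.1]
wrist_force: [-1.2, 0.6, -1.0]
finger_gap: 0.0537
gripper_force: 63.3
now [0.582  0.091  0.1315] [-180.      0.28   10.07] F [-1.17  0.61 -0.99] gap 0.0537 t 3.95
rows cm [ 1.2  -1.01  4.15] turn -0.001
```

View pics/c2.png

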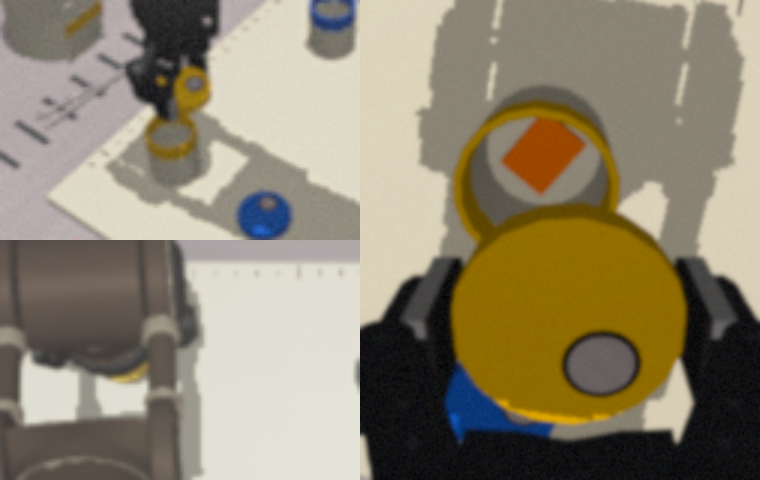

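The wrist view shows the lid held between the pads, with the tag at the lower right and the pot mouth ahead of it. I'll check the lid's tilt and position from the wrist depth.

```bash
cat > fit.py <<'E'
from h import *
def lidfit(f,box):
    q=np.load(f'pics/{f}.npz');d=q['d'];hsv=cv2.cvtColor(q['p'],cv2.COLOR_RGB2HSV)
    m=(hsv[...,0]>18)&(hsv[...,0]<32)&(hsv[...,1]>150)
    x0,y0,x1,y1=box;P=np.array([world(f,u,v,None,True) for v in range(y0,y1) for u in range(x0,x1) if m[v,u] and d[v,u]>0])
    return P
E
python3 - <<'E'
from fit import *
P=lidfit('w2',(190,200,330,315))
P=P[np.isfinite(P).all(1)];print(len(P),np.percentile(P[:,2],[1,5,25,50,75,95,99]).round(4))
z=np.median(P[:,2])
for i in range(4):
    A=np.c_[P,np.ones(len(P))] if 0 else np.c_[P[:,:2],np.ones(len(P))]
    if i==0:k=abs(P[:,2]-z)<.02
    s=np.linalg.lstsq(A[k],P[k,2],rcond=None)[0];e=abs(A@s-P[:,2]);k=e<.002
Q=P[k];print('plane',s,'tilt deg x,y',np.degrees(np.arctan(s[:2])),k.sum())
(c,rad)=cv2.minEnclosingCircle(Q[:,:2].astype(np.float32));print('circle',c,rad,'zc',s@[*c,1])
s_=r.observe();print(s_['eef_pos'])
# pot rim points by depth
q=np.load('pics/w2.npz');P=lidfit('w2',(195,148,262,205));k=abs(P[:,2]-.077)<.006
print('rim',k.sum(),cv2.minEnclosingCircle(P[k][:,:2].astype(np.float32)),np.median(P[k,2]))
E
```

```text
9608 [0.0692 0.1308 0.1375 0.1379 0.1384 0.139  0.1395]
plane [-0.00687694 -0.00056592  0.14207655] tilt deg x,y [-0.39401349 -0.03242455] 8729
circle (0.582698404788971, 0.09121090918779373) 0.029389265924692154 zc 0.13801775356985518
[0.58289812 0.09035879 0.13284979]
rim 535 ((0.602394163608551, 0.11124294251203537), 0.02453414350748062) 0.07751642744063961
```

```bash
python3 - <<'E'
from fit import *
from scipy.optimize import least_squares as LS
P=lidfit('w2',(185,140,300,215));P=P[abs(P[:,2]-.0775)<.003]
f=LS(lambda c:np.hypot(P[:,0]-c[0],P[:,1]-c[1])-.0255,[.592,.103],loss='soft_l1',f_scale=.001)
print(len(P),f.x,np.abs(f.fun).mean(),world('w2',238.7,192,.077,True))
c=f.x;go(*(c+r.observe()['eef_pos'][:2]-[.5827,.0912]),.0985,10.1)
E
```

```text
744 [0.59525745 0.10441498] 0.0008080877667387755 [0.59747044 0.10415874 0.077     ]
now [0.5829 0.0904 0.1328] [-1.7999e+02  1.2000e-01  9.9700e+00] F [ 0.2  -0.25 -0.4 ] gap 0.054 t 4.1
rows cm [ 1.47 -1.08  3.43] turn -0.002
```

```bash
python3 -m creep '{"linear":[[1.4,-1.04,0],[1.4,-1.04,2.5],[1.4,-1.04,3.4],[1.4,-1.04,3.8],[1.4,-1.04,4.1]],"turn":[0,0,0,0,0],"hand":[0.6,0.6,0.6,0.6,0.6]}';  python3 -m creep '{"linear":[[0,0,0.15],[0,0,0.3],[0,0,0.4],[0,0,0.4]],"turn":[0,0,0,0],"hand":[0.6,0.6,0.6,0.6]}'; python3 -c "
from h import *
go(.5944,.1034,.083,10.1)"
```

```text
clock: 4.6
eef_pos: [0.5955, 0.1037, 0.0923]
tcp_rot: [-180.0, 0.1, 10.0]
wrist_force: [0.4, 0.9, -0.4]
finger_gap: 0.0541
gripper_force: 63.3
clock: 5.0
eef_pos: [0.5964, 0.1043, 0.0891]
tcp_rot: [180.0, -0.0, 10.1]
wrist_force: [-0.6, -0.6, -0.3]
finger_gap: 0.0538
gripper_force: 63.4
now [0.5964 0.1043 0.0891] [ 1.7999e+02 -4.0000e-02  1.0080e+01] F [-0.56 -0.56 -0.32] gap 0.0538 t 5.0
rows cm [-0.22  0.06  0.61] turn -0.0
```

No resistance so far, with the plug about 4 mm in. I'll carry on down to home.

```bash
python3 -m creep '{"linear":[[0,0,0.2],[0,0,0.35],[0,0,0.5],[0,0,0.5]],"turn":[0,0,0,0],"hand":[0.6,0.6,0.6,0.6]}';  python3 -m creep '{"linear":[[0,0,0.1],[0,0,0.1]],"turn":[0,0],"hand":[0.6,0.6]}'; python3 -c "
from h import *
go(.5944,.1034,.083,10.1)"
```

```text
clock: 5.4
eef_pos: [0.5962, 0.1042, 0.0835]
tcp_rot: [180.0, -0.0, 10.1]
wrist_force: [0.3, -0.7, 0.2]
finger_gap: 0.054
gripper_force: 63.6
clock: 5.6
eef_pos: [0.5963, 0.1042, 0.0833]
tcp_rot: [180.0, 0.0, 10.1]
wrist_force: [-0.3, -2.7, 4.2]
finger_gap: 0.054
gripper_force: 63.9
now [0.5963 0.1042 0.0833] [179.99   0.    10.08] F [-0.34 -2.71  4.18] gap 0.054 t 5.6
rows cm [-0.2   0.05  0.03] turn -0.0
```

```bash
python3 -m creep '{"linear":[[0,0,0.05],[0,0,0.05],[0,0,0],[0,0,0],[0,0,0]],"turn":[0,0,0,0,0],"hand":[0.6,0.5,0,0,0]}';  python3 -m creep '{"linear":[[0,0,-1],[0,0,-3],[0,0,-8],[0,0,-12],[0,0,-15]],"turn":[0,0,0,0,0],"hand":[0,0,0,0,0]}'; python3 -c "
from fit import *
go(.515,.305,.235,10.1)
snap('wrist','w3')
P=lidfit('w3',(150,80,350,300));P=P[abs(P[:,2]-.089)<.006]
s=np.linalg.lstsq(np.c_[P[:,:2],np.ones(len(P))],P[:,2],rcond=None)[0];print(len(P),np.degrees(s[:2]),np.median(P[:,2]),cv2.minEnclosingCircle(P[:,:2].astype(np.float32)))
"
```

```text
clock: 6.1
eef_pos: [0.5958, 0.1045, 0.0823]
tcp_rot: [-180.0, 0.0, 10.1]
wrist_force: [-0.2, 0.5, 0.4]
finger_gap: 0.0853
gripper_force: 0.0
clock: 6.6
eef_pos: [0.5973, 0.1046, 0.2366]
tcp_rot: [180.0, -0.2, 10.1]
wrist_force: [0.4, 0.1, 0.0]
finger_gap: 0.0856
gripper_force: 0.0
now [0.5973 0.1046 0.2366] [179.99  -0.25  10.07] F [0.39 0.11 0.01] gap 0.0856 t 6.6
rows cm [ -4.6  -21.17   0.14] turn -0.0
2260 [-0.38355001 -0.07843375] 0.08980756678142635 ((0.5966737270355225, 0.10527098178863525), 0.02791665866971016)
```

View pics/w3.png

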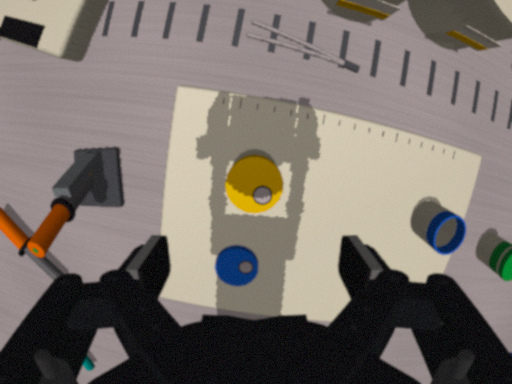

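The lid is seated: it's level within 0.4° and its top is at 0.0898 m. The tag is at (262,195), and the reader's handle end is at about (39,244). Moving over the reader.

```bash
python3 -m creep '{"linear":[[-4.6,-21.2,0],[-4.6,-21.2,0],[-4.6,-21.2,0],[-4.6,-21.2,0],[-4.6,-21.2,0]],"turn":[0,0,0,0,0],"hand":[0,0,0,0,0]}';  python3 -m creep '{"linear":[[0,0,0],[0,0,0],[0,0,0]],"turn":[0,0,0],"hand":[0,0,0]}'; python3 -c "
from h import *
print('tag',world('w3',262,195,.0892,True),'lid',world('w3',254.5,184.5,.0892,True))
go(.515,.305,.235,10.1)
snap('wrist','w4')
a=cv2.imread('pics/w4.png')[80:320,150:350];cv2.imwrite('pics/c4.png',cv2.resize(a,(500,600),interpolation=cv2.INTER_CUBIC))"
```

```text
clock: 7.15
eef_pos: [0.5116, 0.3089, 0.2332]
tcp_rot: [-179.9, 0.0, 10.3]
wrist_force: [0.2, -0.9, -0.8]
finger_gap: 0.0854
gripper_force: 0.0
clock: 7.45
eef_pos: [0.5144, 0.3037, 0.2327]
tcp_rot: [180.0, -0.0, 10.0]
wrist_force: [0.6, 0.2, 0.4]
finger_gap: 0.0855
gripper_force: 0.0
tag [0.58795165 0.09571181 0.0892    ] lid [0.59692955 0.10461462 0.0892    ]
now [0.5144 0.3037 0.2327] [ 1.7996e+02 -1.0000e-02  9.9900e+00] F [0.61 0.19 0.36] gap 0.0855 t 7.45
rows cm [ 0.08 -0.12 -0.23] turn -0.002
```

View pics/c4.png

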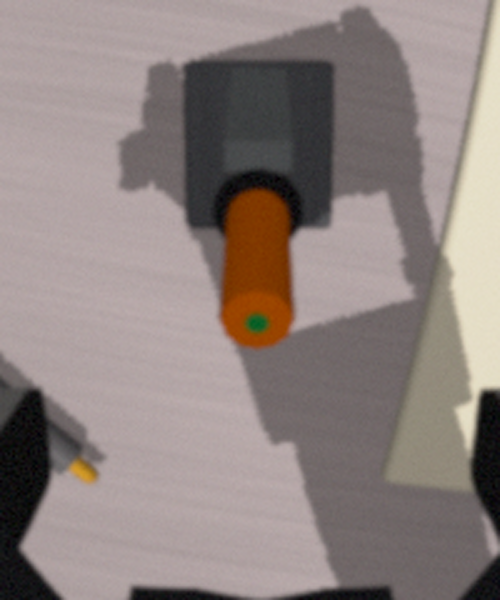

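The stand and reader line up with the image's vertical, so the yaw is right. The handle's end is at crop (257,320), which is pixel (252.8,208), and the collar is at about (253.2,163).

```bash
python3 -c "
from h import *
e=world('w4',252.8,208,.156,True);c=world('w4',253.2,163,.0985,True);print('end',e,world('w4',252.8,208,None,True),'collar',c,'len',np.linalg.norm(e-c))
d=e-c;d/=np.linalg.norm(d);print(d,np.degrees(np.arccos(d[2])),np.degrees(np.arctan2(-d[1],-d[0])))
"
```

```text
end [0.51370099 0.30502757 0.156     ] [0.51391473 0.30506272 0.156634  ] collar [0.5359466 0.308729  0.0985   ] len 0.061764211266215806
[-0.36016992 -0.05992841  0.93095984] 21.415066424343333 9.446856714670764
```

```bash
python3 -m creep '{"linear":[[0.6,-0.15,4],[0.6,-0.15,8],[0.6,-0.15,10],[0.6,-0.15,10],[0.6,-0.15,10]],"turn":[0,0,0,0,0],"hand":[0,0,0,0,0.3]}';  python3 -c "
from h import *
go(.5201,.3063,.133,10.1)"
```

```text
clock: 8.0
eef_pos: [0.5202, 0.3066, 0.1329]
tcp_rot: [180.0, 0.0, 10.0]
wrist_force: [-0.1, -0.5, 0.7]
finger_gap: 0.0734
gripper_force: 0.0
now [0.5202 0.3066 0.1329] [1.7999e+02 1.0000e-02 9.9700e+00] F [-0.09 -0.48  0.67] gap 0.0734 t 8.0
rows cm [-0.01  0.03 -0.01] turn -0.002
```

```bash
python3 -m creep '{"linear":[[0,0,0],[0,0,0],[0,0,0],[0,0,0],[0,0,0]],"turn":[0,0,0,0,0],"hand":[0.6,0.9,0.9,0.9,0.9]}'; python3 -m creep '{"linear":[[0,0,0],[0,0,0],[0,0,0]],"turn":[0,0,0],"hand":[0.9,0.9,0.9]}'
```

```text
clock: 8.5
eef_pos: [0.5202, 0.3077, 0.1342]
tcp_rot: [-180.0, -0.1, 10.1]
wrist_force: [-1.1, -1.3, 4.9]
finger_gap: 0.0205
gripper_force: 58.3
clock: 8.8
eef_pos: [0.5202, 0.3077, 0.1342]
tcp_rot: [-180.0, -0.1, 10.1]
wrist_force: [-0.2, -1.0, 6.0]
finger_gap: 0.0207
gripper_force: 58.3
```

```bash
python3 -m creep '{"linear":[[-0.34,0,-0.94],[-0.68,0,-1.88],[-1.03,0,-2.82],[-1.03,0,-2.82]],"turn":[0,0,0,0],"hand":[0.9,0.9,0.9,0.9]}'; python3 -m creep '{"linear":[[-0.34,0,-0.94],[-0.68,0,-1.88],[-0.85,0,-2.35],[-0.85,0,-2.35]],"turn":[0,0,0,0],"hand":[0.9,0.9,0.9,0.9]}'; python3 -c "
from h import *
go(.5202,.3077,.1342,10.1);snap('side','s5');a=cv2.imread('pics/s5.png')[170:290,130:250];b=cv2.resize(a,(600,600),interpolation=cv2.INTER_CUBIC);cv2.imwrite('pics/c5.png',b)"
```

```text
clock: 9.2
eef_pos: [0.5095, 0.306, 0.1629]
tcp_rot: [-180.0, -0.1, 10.1]
wrist_force: [2.0, -2.0, 1.9]
finger_gap: 0.0209
gripper_force: 58.8
clock: 9.6
eef_pos: [0.5009, 0.3046, 0.1858]
tcp_rot: [-180.0, -0.1, 10.1]
wrist_force: [2.5, -1.4, 1.4]
finger_gap: 0.0209
gripper_force: 58.9
now [0.5009 0.3046 0.1858] [-1.7997e+02 -5.0000e-02  1.0080e+01] F [ 2.47 -1.41  1.41] gap 0.0209 t 9.6
rows cm [1.95 0.03 5.16] turn -0.0
```

View pics/c5.png

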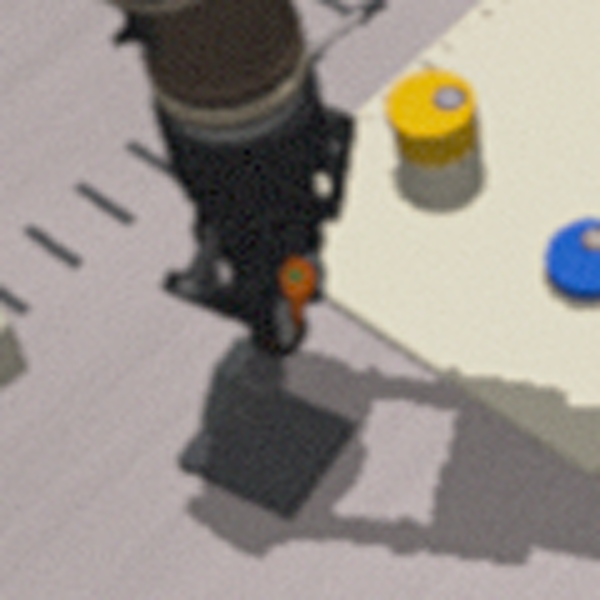

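```bash
cat >> h.py <<'E'
def proj(f,X):
    q=np.load(f'pics/{f}.npz');c=q['R']@np.array(X)+q['t'];c=c/c[2];return (q['K']@c)[:2]
E
python3 -c "
from h import *
d=np.array([-.337,-.060,.94]);e=np.array([.5127,.305,.156])+.055*d
for n,X in[('end',e),('collar',e-.063*d),('mouth',e-.12*d),('orig end',e-.055*d)]:
  print(n,(proj('s5',X)-[130,170])*5)
w=world('s5',189.4,225);print('depth',w)"
```

```text
end [289.26272077 269.66741567]
collar [271.92881331 322.71146379]
mouth [257.61876026 366.50211768]
orig end [274.03722553 316.25944368]
depth [0.48839663 0.30201388 0.20825139]
```

```bash
python3 -m creep '{"linear":[[0.33,0,-0.1],[0.65,0,-0.2],[1.0,0,-0.3],[1.31,0,-0.38],[1.31,0,-0.38]],"turn":[0,0,0,0,0],"hand":[0.9,0.9,0.9,0.9,0.9]}'; python3 -m creep '{"linear":[[0.34,0,-0.06],[0.68,0,-0.12],[1.0,0,-0.16],[1.36,0,-0.19],[1.36,0,-0.19]],"turn":[0,0,0,0,0],"hand":[0.9,0.9,0.9,0.9,0.9]}'; python3 -m creep '{"linear":[[0.35,0,-0.02],[0.7,0,-0.02],[0.9,0,-0.02],[0.9,0,-0.02]],"turn":[0,0,0,0],"hand":[0.9,0.9,0.9,0.9]}'
```

```text
clock: 10.15
eef_pos: [0.5095, 0.3053, 0.1858]
tcp_rot: [179.9, 0.7, 10.1]
wrist_force: [-6.1, -2.0, 0.9]
finger_gap: 0.0204
gripper_force: 58.7
clock: 10.65
eef_pos: [0.5233, 0.3075, 0.1877]
tcp_rot: [179.9, 0.7, 10.1]
wrist_force: [-6.7, -2.2, 0.5]
finger_gap: 0.0206
gripper_force: 58.6
clock: 11.05
eef_pos: [0.5327, 0.3092, 0.1883]
tcp_rot: [179.9, 0.6, 10.1]
wrist_force: [-5.0, -3.0, -0.2]
finger_gap: 0.0205
gripper_force: 58.7
```

```bash
python3 -m creep '{"linear":[[0.2,0,0],[0.4,0,0],[0.4,0,0]],"turn":[0,0,0],"hand":[0.9,0.9,0.9]}'; python3 -m creep '{"linear":[[0,0,-1],[0,0,-2.5],[0,0,-5],[0,0,-6],[0,0,-6]],"turn":[0,0,0,0,0],"hand":[0.9,0.9,0.9,0.9,0.9]}'; python3 -c "
from h import *
go(.588,.096,.24,10.1);snap('side','s6');snap('wrist','w6');a=cv2.imread('pics/s6.png')[150:270,130:250];b=cv2.resize(a,(400,400),interpolation=cv2.INTER_CUBIC)
c=cv2.resize(cv2.imread('pics/w6.png')[150:350,155:355],(400,400),interpolation=cv2.INTER_CUBIC);cv2.imwrite('pics/c6.png',np.hstack([b,c]))"
```

```text
clock: 11.35
eef_pos: [0.5356, 0.3098, 0.1883]
tcp_rot: [179.9, 0.8, 10.1]
wrist_force: [-7.0, -3.9, 3.0]
finger_gap: 0.0209
gripper_force: 58.9
clock: 11.85
eef_pos: [0.5424, 0.3126, 0.2539]
tcp_rot: [-179.9, -0.4, 10.1]
wrist_force: [0.5, -0.2, -0.1]
finger_gap: 0.0207
gripper_force: 59.0
now [0.5424 0.3126 0.2539] [-179.86   -0.43   10.08] F [ 0.52 -0.23 -0.08] gap 0.0207 t 11.85
rows cm [ 0.69 22.12  1.34] turn -0.0
```

View pics/c6.png

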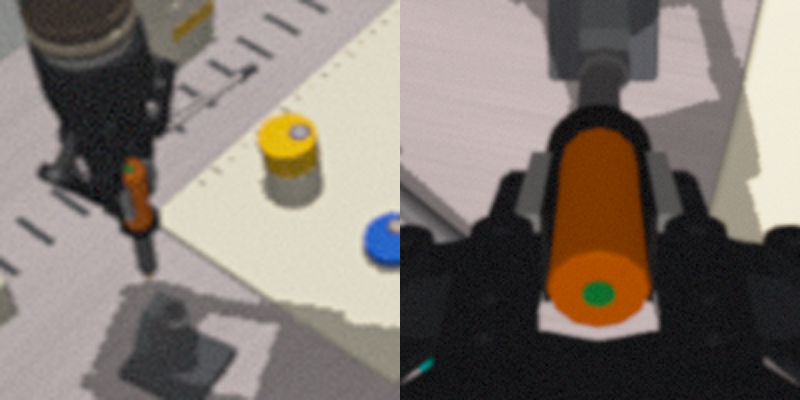

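The side view shows the handle's end at (169,199.5) and the brass tip at (175,231.6), out of the stand. It may still lean a little, so I'll measure that in the lean plane.

```bash
cat > lean.py <<'E'
from h import *
def onplane(f,u,v,p,n):
    q=np.load(f'pics/{f}.npz');R,t,K=q['R'],q['t'],q['K'];o=-R.T@t
    ray=R.T@np.array([(u-K[0,2])/K[0,0],(v-K[1,2])/K[1,1],1]);return o+ray*((p-o)@n)/(ray@n)
E
python3 - <<'E'
from lean import *
s=r.observe();p=s['eef_pos'];a=np.radians(10.1);x=np.array([np.cos(a),np.sin(a),0]);n=np.array([-np.sin(a),np.cos(a),0])
e=onplane('s6',169,199.5,p,n);t=onplane('s6',175,231.6,p,n)
d=e-t;print(p,e,t,'len',np.linalg.norm(d),'lean',np.degrees(np.arctan2(d@x,d[2])))
w=world('w6',254,296.5,None,True);print('end wrist',w,'rel tcp',(w-p)@x,w[2]-p[2])
E
```

```text
[0.54035995 0.31148003 0.2506128 ] [0.53287789 0.31014727 0.28261029] [0.54426587 0.31217578 0.14495195] len 0.13814347704321886 lean -4.803201496653567
end wrist [0.53721583 0.3118036  0.27784436] rel tcp -0.0030386505345401044 0.027231558523953647
```

The reader still leans 4.8°, so I'll straighten it by pushing the barrel against the outside of the fixed sleeve, moving toward +x.

```bash
python3 -m creep '{"linear":[[-2,0,0],[-3.7,0,0],[-3.7,0,2.5],[-3.7,0,5.5],[-3.7,0,7.5]],"turn":[0,0,0,0,0],"hand":[0.9,0.9,0.9,0.9,0.9]}'; python3 -m creep '{"linear":[[0.2,0,0],[0.4,0,0],[0.6,0,0],[0.6,0,0]],"turn":[0,0,0,0],"hand":[0.9,0.9,0.9,0.9]}'; python3 -m creep '{"linear":[[0.2,0,0],[0.4,0,0],[0.4,0,0]],"turn":[0,0,0],"hand":[0.9,0.9,0.9]}'
```

```text
clock: 12.45
eef_pos: [0.5017, 0.3039, 0.1721]
tcp_rot: [179.9, 0.2, 10.1]
wrist_force: [-0.9, -0.2, -0.9]
finger_gap: 0.0208
gripper_force: 59.0
clock: 12.85
eef_pos: [0.511, 0.3064, 0.177]
tcp_rot: [-179.9, -0.2, 10.1]
wrist_force: [-0.1, 0.7, -0.7]
finger_gap: 0.0207
gripper_force: 59.0
clock: 13.15
eef_pos: [0.5129, 0.3064, 0.1755]
tcp_rot: [-180.0, 0.1, 10.1]
wrist_force: [-1.4, -0.6, -0.2]
finger_gap: 0.0207
gripper_force: 59.2
```

```bash
python3 -m creep '{"linear":[[0.2,0,0],[0.4,0,0],[0.4,0,0]],"turn":[0,0,0],"hand":[0.9,0.9,0.9]}'; python3 -m creep '{"linear":[[0.2,0,0],[0.4,0,0],[0.4,0,0]],"turn":[0,0,0],"hand":[0.9,0.9,0.9]}';python3 -m creep '{"linear":[[0.2,0,0],[0.3,0,0],[0.3,0,0]],"turn":[0,0,0],"hand":[0.9,0.9,0.9]}'
```

```text
clock: 13.45
eef_pos: [0.5147, 0.3066, 0.1746]
tcp_rot: [180.0, 0.4, 10.1]
wrist_force: [-5.8, -1.1, 3.1]
finger_gap: 0.0207
gripper_force: 59.4
clock: 13.75
eef_pos: [0.5187, 0.3073, 0.1743]
tcp_rot: [180.0, 0.4, 10.1]
wrist_force: [-5.5, -0.6, 0.9]
finger_gap: 0.0207
gripper_force: 59.1
clock: 14.05
eef_pos: [0.5211, 0.3077, 0.1743]
tcp_rot: [179.9, 0.5, 10.1]
wrist_force: [-6.5, -0.6, 2.9]
finger_gap: 0.0207
gripper_force: 59.3
```

```bash
python3 -m creep '{"linear":[[0.1,0,0],[0.1,0,0],[-2,0,0],[-2,0,-4],[-2,0,-7.5]],"turn":[0,0,0,0,0],"hand":[0.9,0.9,0.9,0.9,0.9]}'; python3 -m creep '{"linear":[[0,0,0],[0,0,0],[0,0,0]],"turn":[0,0,0],"hand":[0.9,0.9,0.9]}'; python3 - <<'E'
from h import *
go(.588,.096,.24,10.1);snap('side','s7');snap('wrist','w7')
a=cv2.imread('pics/s7.png')[170:260,130:220];b=cv2.resize(a,(600,600),interpolation=cv2.INTER_CUBIC);cv2.imwrite('pics/c7.png',b)
E
```

```text
clock: 14.55
eef_pos: [0.5039, 0.3045, 0.2497]
tcp_rot: [179.9, 0.1, 10.1]
wrist_force: [1.2, 0.2, -0.6]
finger_gap: 0.0206
gripper_force: 59.0
clock: 14.85
eef_pos: [0.5042, 0.3046, 0.2492]
tcp_rot: [180.0, 0.1, 10.1]
wrist_force: [0.1, 0.1, -1.2]
finger_gap: 0.0206
gripper_force: 59.0
now [0.5042 0.3046 0.2492] [1.7996e+02 7.0000e-02 1.0070e+01] F [ 0.1   0.14 -1.24] gap 0.0206 t 14.85
rows cm [ 4.6  22.    0.92] turn -0.0
```

View pics/c7.png

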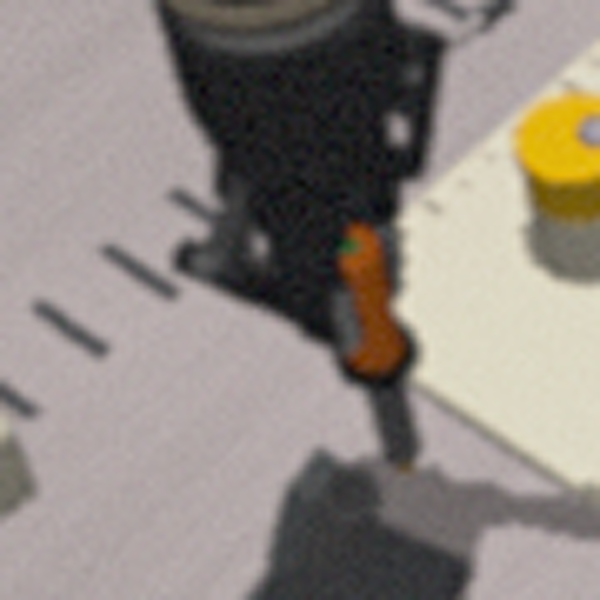

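The side crop shows the handle's end centre (green dot) at (350,243) and the tip at (402,470), with the reader clear of the sleeve.

```bash
python3 - <<'E'
from lean import *
s=r.observe();p=s['eef_pos'];a=np.radians(10.1);x=np.array([np.cos(a),np.sin(a),0]);n=np.array([-np.sin(a),np.cos(a),0])
f=lambda u,v:(130+(u+.5)/6.667-.5,170+(v+.5)/6.667-.5)
e=onplane('s7',*f(350,243),p,n);t=onplane('s7',*f(402,470),p,n)
d=e-t;print(p,e,t,'len',np.linalg.norm(d),'lean',np.degrees(np.arctan2(d@x,d[2])))
# vertical line through tcp predicted
for z in(.033,-.106):print((proj('s7',p+[0,0,z])-[130,170])*6.667)
q=np.load('pics/w7.npz');h=cv2.cvtColor(q['p'],cv2.COLOR_RGB2HSV)
m=(h[...,0]>40)&(h[...,0]<80)&(h[...,1]>100);m[:230]=0;m[:,:220]=0;m[:,290:]=0
v,u=np.nonzero(m);print(len(u),u.mean(),v.mean());w=world('w7',u.mean(),v.mean(),None,True);print('end rel tcp',(w-p)@x,(w-p)@n,w[2]-p[2])
E
```

```text
[0.50374645 0.30435783 0.24838067] [0.49726191 0.30320276 0.27734979] [0.50003229 0.30369624 0.13447049] len 0.14290700072109058 lean -1.1282873505920812
[329.99676152 226.497018  ]
[388.24157486 452.06921342]
170 252.49411764705883 300.17058823529413
end rel tcp -0.005633229518618002 0.0012796115339661093 0.026107509844217808
```

The lean is now about 1°. The tip sits about 113 mm below the TCP and about 4 mm toward tool -x. Moving above the tag.

```bash
python3 -c "
from h import *
go(.5917,.0965,.225,10.1)"; python3 -m creep '{"linear":[[12.2,19.0,0],[12.2,19.0,0],[12.2,19.0,0],[12.2,19.0,0],[12.2,19.0,0]],"turn":[0,0,0,0,0],"hand":[0.9,0.9,0.9,0.9,0.9]}'; python3 -m creep '{"linear":[[0,0,0],[0,0,0],[0,0,0]],"turn":[0,0,0],"hand":[0.9,0.9,0.9]}';python3 -c "
from h import *
go(.5917,.0965,.215,10.1)"
```

```text
now [0.5037 0.3044 0.2484] [1.7994e+02 1.7000e-01 1.0070e+01] F [-0.65 -0.35 -1.  ] gap 0.021 t 14.95
rows cm [ 5.03 22.    2.35] turn -0.001
clock: 15.45
eef_pos: [0.6598, 0.1354, 0.2485]
tcp_rot: [179.9, 0.1, 9.9]
wrist_force: [-0.8, 0.3, -0.9]
finger_gap: 0.0205
gripper_force: 59.1
clock: 15.75
eef_pos: [0.6567, 0.14, 0.2491]
tcp_rot: [-180.0, 0.1, 10.1]
wrist_force: [1.1, -0.4, -1.3]
finger_gap: 0.0209
gripper_force: 59.1
now [0.6567 0.14   0.2491] [-1.7996e+02  1.4000e-01  1.0110e+01] F [ 1.07 -0.39 -1.29] gap 0.0209 t 15.75
rows cm [-7.16  3.14  3.43] turn 0.0
```

```bash
python3 -m creep '{"linear":[[-4,1.8,0],[-7.15,3.15,0],[-7.15,3.15,1.5],[-7.15,3.15,2.8],[-7.15,3.15,2.8]],"turn":[0,0,0,0,0],"hand":[0.9,0.9,0.9,0.9,0.9]}'; python3 -m creep '{"linear":[[0,0,0],[0,0,0]],"turn":[0,0],"hand":[0.9,0.9]}';python3 - <<'E'
from h import *
go(.5917,.0965,.215,10.1);snap('side','s8')
a=cv2.imread('pics/s8.png')[140:215,180:255];cv2.imwrite('pics/c8.png',cv2.resize(a,(600,600),interpolation=cv2.INTER_CUBIC))
E
```

```text
clock: 16.25
eef_pos: [0.5915, 0.0967, 0.2197]
tcp_rot: [-180.0, 0.2, 10.1]
wrist_force: [0.1, -0.5, -1.3]
finger_gap: 0.0209
gripper_force: 59.1
clock: 16.45
eef_pos: [0.594, 0.0964, 0.2226]
tcp_rot: [-180.0, -0.1, 10.1]
wrist_force: [-0.0, -0.7, -0.6]
finger_gap: 0.0205
gripper_force: 59.1
now [0.594  0.0964 0.2226] [-1.800e+02 -6.000e-02  1.012e+01] F [-0.01 -0.68 -0.61] gap 0.0205 t 16.45
rows cm [-0.22 -0.05  0.76] turn 0.0
```

View pics/c8.png

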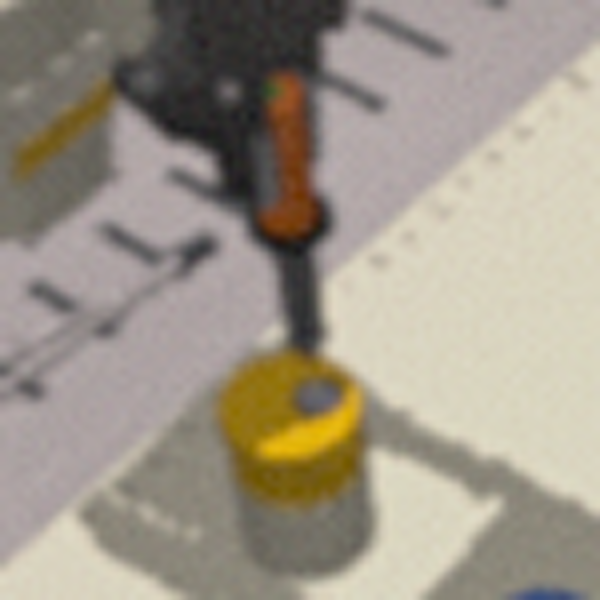

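The side crop shows the barrel's lower end at (308,345) and the tag at (317,398). I'll compare that with a barrel standing exactly over the tag.

```bash
python3 - <<'E'
from h import *
f=lambda u,v:(180+(u+.5)/8-.5,140+(v+.5)/8-.5)
g=lambda X:(proj('s8',X)-[180,140]+.5)*8-.5
T=world('s8',*f(317,398),.0892);p=r.observe()['eef_pos'];print('tag side',T,'tcp',p)
for h in(.030,.035,.040):print(h,g(T+[0,0,h]))
print('+x5',g(T+[.005,0,.035]),'+y5',g(T+[0,.005,.035]))
print('end/bottom depth',world('s8',*f(270,90)),world('s8',*f(303,322)))
q=np.load('pics/s8.npz')
E
```

```text
tag side [0.58654185 0.09506755 0.0892    ] tcp [0.59398181 0.09622502 0.22280958]
0.03 [309.68569779 345.00003082]
0.035 [308.44051678 335.97735806]
0.04 [307.18768641 326.89925751]
+x5 [298.45834945 330.13247792] +y5 [299.5878815  343.85020141]
end/bottom depth [0.57769956 0.10531907 0.2622354 ] [0.58224234 0.10079854 0.13957589]
```

```bash
python3 - <<'E'
from h import *
from scipy.optimize import least_squares as LS
q=np.load('pics/s8.npz');h=cv2.cvtColor(q['p'],cv2.COLOR_RGB2HSV)
m=(((h[...,0]<15)&(h[...,1]>140))).astype(np.uint8);k=np.zeros_like(m);k[145:172,210:224]=1
v,u=np.nonzero(m&k);P=np.array([world('s8',a,b) for a,b in zip(u,v)]);P=P[q['d'][v,u]>0]
print(len(P),P.min(0),P.max(0),np.median(P,0))
p=r.observe()['eef_pos']
def res(s):
    d=np.array([s[2],s[3],1]);d/=np.linalg.norm(d);w=P-[s[0],s[1],.22];return np.linalg.norm(np.cross(w,d),axis=1)-.011
# bottom barrel
f=LS(res,[.588,.096,0,0],loss='soft_l1',f_scale=.001);print(f.x,np.degrees(f.x[2:]),np.abs(f.fun).mean())
s=f.x;print('axis at tag z',s[0]+s[2]*(.0892-.22),s[1]+s[3]*(.0892-.22),'tcp',p)
print('z hist',np.sort(P[:,2])[-15:].round(3))
E
```

```text
80 [0.57515941 0.08528644 0.18401707] [0.59650242 0.10872168 0.25735387] [0.57926829 0.09870553 0.21753216]
[0.58856852 0.09538032 0.01107451 0.07027711] [0.63452241 4.02658174] 0.0015352318560606856
axis at tag z 0.5871199789465054 0.0861880745585508 tcp [0.59398181 0.09622502 0.22280958]
z hist [0.245 0.245 0.247 0.247 0.247 0.247 0.247 0.248 0.248 0.249 0.249 0.249
 0.25  0.251 0.257]
```

The reader's axis is at about (0.588, 0.0955), within about 1 mm of the tag, and the tip is at z≈0.110. Descending, then feeling for contact.

```bash
python3 -m creep '{"linear":[[0,0,0.8],[0,0,1.5],[0,0,1.7],[0,0,1.7],[0,0,1.7]],"turn":[0,0,0,0,0],"hand":[0.9,0.9,0.9,0.9,0.9]}'; cat > ff.py <<'E'
from h import *
F=[];Z=[]
for i in range(6):
    r.camera('top');s=r.observe();F.append(s['wrist_force']);Z.append(s['eef_pos'])
print('F',np.mean(F,0).round(2),np.std(F,0).round(2),'pos',np.mean(Z,0).round(4),s['clock'])
E
python3 ff.py;python3 -m creep '{"linear":[[0,0,0.15],[0,0,0.2],[0,0,0.2]],"turn":[0,0,0],"hand":[0.9,0.9,0.9]}';python3 ff.py
```

```text
clock: 17.0
eef_pos: [0.593, 0.0956, 0.2052]
tcp_rot: [-180.0, 0.0, 10.1]
wrist_force: [-0.8, 0.2, -1.0]
finger_gap: 0.0204
gripper_force: 59.1
F [-0.03  0.29 -0.52] [0.26 0.45 0.34] pos [0.5932 0.0957 0.2056] 17.3
clock: 17.6
eef_pos: [0.5929, 0.0956, 0.2032]
tcp_rot: [180.0, 0.0, 10.1]
wrist_force: [0.1, 0.3, -0.5]
finger_gap: 0.0208
gripper_force: 59.1
F [ 0.17  0.11 -0.4 ] [0.37 0.22 0.48] pos [0.593  0.0957 0.2033] 17.9
```

```bash
python3 -m creep '{"linear":[[0,0,0.1],[0,0,0.15],[0,0,0.15]],"turn":[0,0,0],"hand":[0.9,0.9,0.9]}' >/dev/null;python3 ff.py;python3 -m creep '{"linear":[[0,0,0.1],[0,0,0.15],[0,0,0.15]],"turn":[0,0,0],"hand":[0.9,0.9,0.9]}'>/dev/null;python3 ff.py;python3 -m creep '{"linear":[[0,0,0.1],[0,0,0.1],[0,0,0.1]],"turn":[0,0,0],"hand":[0.9,0.9,0.9]}'>/dev/null;python3 ff.py
```

```text
F [0.08 0.23 0.34] [0.33 0.48 0.44] pos [0.5931 0.0957 0.2019] 18.5
F [ 0.03 -0.02  0.79] [0.26 0.46 0.29] pos [0.5931 0.0957 0.2004] 19.1
F [ 0.18 -0.06  1.19] [0.38 0.54 0.42] pos [0.5931 0.0957 0.1994] 19.7
```

Contact was near TCP z=0.2025, and force rises about 0.35 N/mm as specified. Half-way in is about 2 mm more.

```bash
python3 -m creep '{"linear":[[0,0,0.1],[0,0,0.2],[0,0,0.2]],"turn":[0,0,0],"hand":[0.9,0.9,0.9]}';python3 ff.py;python3 ff.py; python3 - <<'E'
from h import *
snap('side','s9')
a=cv2.imread('pics/s9.png')[140:215,180:255];cv2.imwrite('pics/c9.png',cv2.resize(a,(600,600),interpolation=cv2.INTER_CUBIC))
E
```

```text
clock: 20.0
eef_pos: [0.593, 0.0957, 0.1973]
tcp_rot: [-180.0, -0.0, 10.1]
wrist_force: [-0.6, -0.2, 2.1]
finger_gap: 0.0204
gripper_force: 59.1
F [-0.06  0.06  1.64] [0.46 0.4  0.47] pos [0.5931 0.0957 0.1974] 20.3
F [-0.63  0.04  2.21] [0.52 0.36 0.39] pos [0.5931 0.0957 0.1974] 20.6
```

View pics/c9.png

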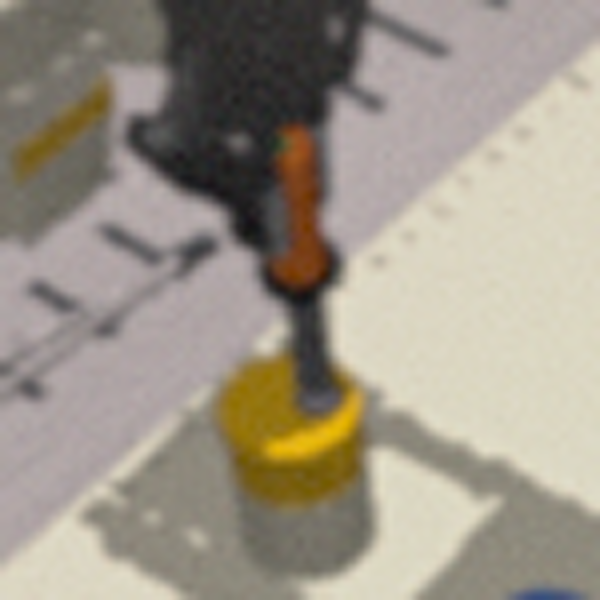

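The side view shows the barrel's end at (317,388), directly over the tag at (318,400), with the reader upright. The push is about 2.5 N, which matches half-way in.

```bash
python3 -c "
from cell import r
print(r.hand_in())"
```

```text
the job is handed in; nothing more can be done
None
```

I handed the job in at about 20.7 s of the 53 s: the yellow lid is seated level on its pot and released, and the reader is still held upright (lean about 1°) on the steel tag with its tip about half-way in, at a push of about 2.5 N.

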